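# Sweep the sawn offcuts into the offcut tray

## Task

Clear the bench: using the fingertips like a broom, sweep the three rectangular steel offcuts along the bench through the open mouth of the three-sided offcut tray, so that each lies flat and right inside it. Push them only, never lift or carry them, and leave the round finished parts standing among them and everything else on the bench where they are.

Things in the scene. Friction and masses are not known exactly. Their poses are not given: they have to be found in the camera images.
- tray: fixed three-sided sheet steel tray on the left, walls 35 mm high, 4 mm thick; the bench (z = 0) is its floor, no lip. Inside 240 mm wide (own x) by 140 mm deep (own y); origin: centre of the inside, on the bench. The open mouth faces own -y (line at own y = -0.070), roughly the robot's right; back wall at own y = +0.070, side walls at own x = -0.120, +0.120. The offcuts lie in front of the mouth.
- offcut_a_center (a point): centre of a loose sawn-off block of square-cornered steel bar lying flat, 30 mm (own x) by 30 mm (own y), 20 mm high; this point is 10 mm above the bench. About 0.14 kg.
- offcut_b_center (a point): centre of a loose sawn-off block of square-cornered steel bar lying flat, 36 mm (own x) by 30 mm (own y), 20 mm high; this point is 10 mm above the bench. About 0.17 kg.
- offcut_c_center (a point): centre of a loose sawn-off block of square-cornered steel bar lying flat, 42 mm (own x) by 30 mm (own y), 20 mm high; this point is 10 mm above the bench. About 0.20 kg.
- bushing_a: a finished round steel bushing standing on end, 32 mm across, 18 mm hole, 26 mm tall, among the offcuts; origin at the centre of its underside. Not to be disturbed.
- bushing_b: a second bushing like bushing_a, beyond or behind the offcuts. Not to be disturbed.
- shaft: a finished stepped round steel shaft standing upright, 34 mm across at its foot (20 mm high), 20 mm above that, 50 mm tall; origin at the centre of its underside. Not to be disturbed.
- oil: white plastic oil bottle, 56 mm across, 150 mm tall, standing behind the work; origin at the centre of its underside. Not to be disturbed.
- hammer: hammer lying on the bench to the right of the work, handle along its own x axis; origin on its underside. Not to be disturbed.
- square: steel try square lying flat at the back of the bench, stock 80 mm, blade 100 mm; origin under the middle of the stock. Not to be disturbed.
- clamp: green screw clamp lying flat to the left of the tray, bar 160 mm, jaws 80 mm; origin under the middle of the bar. Not to be disturbed.

How it is judged:
By the outcome, as a careful person would: the job done as asked, in the order asked, and still so for the second after the job is handed in, with the robot touching nothing.
It also fails if it takes over 61 s, if anything falls off the work surface, if the arm or the gripper's body presses on something with over 40 N, if the wrist force passes 120 N, or if a joint passes its speed limit or range.

## Robot

A 6-joint arm with a two-finger parallel gripper is mounted at the origin on the work surface. World frame = base frame: x ahead of the robot, y to its left, z up, the work surface at z = 0. Lengths are in mm, angles in rad, forces in N, time in s.
With the tool pointing down it reaches from about 275 to 775 mm from the base axis. Payload 14.6 kg.
Tool frame: the origin (TCP) lies where the fingers leave the gripper's body, on its centre line; the fingertips stand 73 mm ahead of it and the grasp point (between the pads) lies 54 mm ahead of it (robot.tip_extent is the distance from the TCP to the fingertips, in mm); y points along the fingers, z is the direction in which the jaws open and shut, and the axes are right-handed (so a half turn about y gives the same grasp; the last joint's range is limited). The gripper opens to 85 mm and grips with 20 to 120 N. Pads are 22 mm wide; open, the fingers measure 114 mm over their backs; the gripper's body (76 mm by 85 mm) begins 54 mm behind the grasp point. The pads swing forward as they close: fully open they stand 13 mm farther back than shut.
Start: joints at [-1.268, 0.263, -0.048, 1.259, 0, 1.415], TCP at [232.032, -470.946, 303.878] pointing down, gripper open.
Joint ranges: [-2.65, 2.65], [-0.89, 1.7], [-1.18, 1.37], [-2.13, 2.11], [-1.35, 1.29], [-3.14, 3.14]. Speed limits (rad/s): [1.89, 1.89, 2.57, 2.79, 3.14, 3.14].

## Interface

Orientations are given as a unit quaternion [w, x, y, z].
In Python, from workcell import robot, viewer gives the robot as it stands.
- The arm moves only by the shell command python3 -m crank 'ROWS'. ROWS is JSON, a list of rows, each a list of 7 numbers: the shift along the tool's x, y, z in m, then the turn, a rotation vector about the tool's x, y, z in degrees, then the finger opening in m, from 0 to 0.0854. A call has 1 to 8 rows; each row shifts and turns the pose as measured when the row begins, along the tool's axes as they then stand; what a row does not reach is not made up. A row lasts 1/10 s, in which the tool goes at most 50 mm and 8.59 degrees, less where a joint would pass 70% of its speed; a pose out of reach is approached as far as the arm can. A call is refused whole if a number of a shift passes 0.05 or a number of a turn 8.59, either way. A call with a gripper value outside its range is refused whole. The fingers move at their own pace and stop on an object; the grip force is fixed at half the most. Time passes only in rows, so rows that do not move let the fingers close. It gives the time, the measured TCP pose, the force and the opening at its end, in the units of the state.
- robot.get_state(): the state, without advancing time (a new reading comes with each control period).
- viewer.snapshot(name): name is "scene" or "top" or "wrist"; returns a dict with "img" (400x640x3 uint8, red, green, blue), "intrinsics" (3x3 intrinsics, pixels), "rvec" (rotation vector, rad) and "tvec" (3), from world to camera coordinates, as OpenCV has them. Camera axes: x right, y down, z forward; pixel columns grow to the right and rows downward; lengths in mm; the calibration is good to about 2 mm. The wrist camera is an equidistant fisheye: a pixel r from the principal point sees the ray r / f radians off the axis. A picture is of the moment at which its call begins. There is no depth.
- robot.finish_job(): hands the job in, once; it reports no verdict.
The state is a dict: "clock": time; "joint_pos": joint angles; "qd": joint speeds; "joint_efforts": joint torques, N m; "ee_pos": TCP position; "tool_rot": TCP orientation; "force": force on the tool from outside, world axes, zero at the start; "moment": the same for the moment, N m; "opening": opening from 0.0 (shut) to 1.0 (fully open).
Only numpy, scipy, OpenCV 4.12 (cv2) and the standard library are available. Lean on these libraries where they do the work, as an engineer would, in place of code of your own. Each camera call takes 0.05 s, during which the arm holds its last target.

## Working session

There is one attempt and no reset: what is moved stays moved. The work goes in short steps, Python scripts to look and compute and a shell command to move; the robot and the scene stay as the last step left them, time stands still between calls to the robot, and variables do not carry over. Pictures are saved under pics/ and viewed, and the job is handed in when it is done.

```bash
ls; mkdir -p pics; python3 - <<'E'
from workcell import robot, viewer
import cv2
s=robot.get_state(); print(s)
for n in ["scene","top"]:
    d=viewer.snapshot(n); cv2.imwrite(f"pics/{n}0.png",cv2.cvtColor(d["img"],cv2.COLOR_RGB2BGR)); print(n,d["intrinsics"],d["rvec"],d["tvec"])
E
```

```text
pics
{'clock': 0.0, 'joint_pos': array([-1.26826738e+00,  2.63541168e-01, -4.89320535e-02,  1.25941080e+00,
        2.70272118e-05,  1.41549318e+00]), 'qd': array([0.00140087, 0.00014585, 0.00127755, 0.00101021, 0.00066608,
       0.00196971]), 'joint_efforts': array([ 4.52237618e-04, -6.37620735e+01,  3.84568369e+01,  1.37570107e-02,
       -8.70822100e-05,  5.53027064e-06]), 'ee_pos': array([ 231.99200266, -470.74180978,  303.41739495]), 'tool_rot': array([ 0.16043929, -0.1604768 ,  0.68904456, -0.68827613]), 'force': array([-0.35839314,  0.63656385, -0.15994835]), 'moment': array([ 0.00449285,  0.01764941, -0.01582471]), 'opening': 1.0020488474753921}
scene [[509.02486222   0.         320.52647255]
 [  0.         509.02486222 201.52642558]
 [  0.           0.           1.        ]] [ 1.38846727  2.18613481 -0.85835029] [ 248.01802788 -355.04169156 1789.16931067]
top [[401.71370539   0.         319.93494594]
 [  0.         401.71370539 200.13022243]
 [  0.           0.           1.        ]] [ 2.17611956 -2.04990001  0.21601932] [ -14.70556153  592.99508429 1121.53583993]
```

View pics/scene0.png

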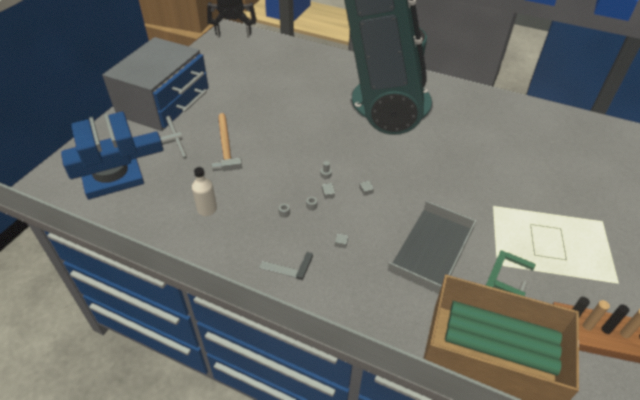

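View pics/top0.png

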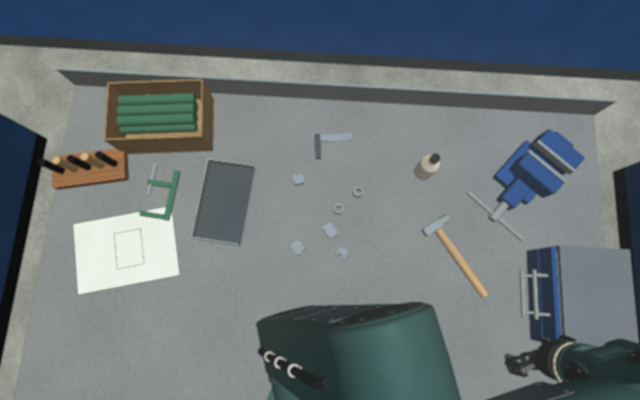

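Top view: the offcuts are at about (298,179), (330,230) and (297,247), the bushings at (338,208) and (358,191), and the shaft at (342,253). The tray corners run from (208,160) to (254,165), down to (193,240) and (240,244). Next I'll measure them.

```bash
cat > h.py <<'E'
import numpy as np, cv2
from workcell import robot, viewer
def snap(n,save=None):
    d=viewer.snapshot(n)
    if save: cv2.imwrite(f"pics/{save}.png",cv2.cvtColor(d["img"],cv2.COLOR_RGB2BGR))
    return d
def cast(d,uv,z):
    uv=np.atleast_2d(np.asarray(uv,float)); R=cv2.Rodrigues(d["rvec"])[0]; t=np.asarray(d["tvec"]).ravel()
    r=np.c_[uv,np.ones(len(uv))]@np.linalg.inv(d["intrinsics"]).T
    C=-R.T@t; w=r@R
    return C+w*((z-C[2])/w[:,2])[:,None]
def proj(d,P):
    return cv2.projectPoints(np.atleast_2d(np.asarray(P,float)),np.asarray(d["rvec"],float),np.asarray(d["tvec"],float),d["intrinsics"],None)[0][:,0]
def blobs(d,box,thr=22):
    x0,y0,x1,y1=box
    g=cv2.cvtColor(d["img"],cv2.COLOR_RGB2GRAY)[y0:y1,x0:x1].astype(float)
    hs=d["img"][y0:y1,x0:x1].astype(float)
    m=(np.abs(g-np.median(g))>thr).astype(np.uint8)
    n,l,st,c=cv2.connectedComponentsWithStats(m)
    out=[]
    for i in range(1,n):
        if st[i,4]>=15:
            cs,_=cv2.findContours((l==i).astype(np.uint8),cv2.RETR_EXTERNAL,cv2.CHAIN_APPROX_NONE)
            out.append((c[i]+[x0,y0],st[i,4],cs[0][:,0]+[x0,y0]))
    return out
E
python3 - <<'E'
from h import *
d=snap("top"); im=d["img"]
c=cv2.resize(im[145:275,180:380],None,fx=4,fy=4,interpolation=cv2.INTER_CUBIC)
cv2.imwrite("pics/topc.png",cv2.cvtColor(c,cv2.COLOR_RGB2BGR))
for c,a,k in blobs(d,(262,165,400,275)):
    w=cast(d,k,20)[:,:2].astype(np.float32); r=cv2.minAreaRect(w)
    print(c.round(1),a,cast(d,c,18)[0].round(),r)
e=snap("scene"); im=e["img"]
c=cv2.resize(im[150:300,250:480],None,fx=3.4,fy=3.4,interpolation=cv2.INTER_CUBIC)
cv2.imwrite("pics/scenec.png",cv2.cvtColor(c,cv2.COLOR_RGB2BGR))
print(cast(d,[[208,160],[254,165],[193,240],[240,244]],35).round())
E
```

```text
[356.  195.9] 16 [622. -88.  18.] ((621.3934326171875, -86.74459075927734), (26.038127899169922, 8.446586608886719), 72.31890869140625)
[329.5 229.1] 49 [514. -13.  18.] ((512.4658203125, -13.471647262573242), (32.51361083984375, 20.92980194091797), 36.66375732421875)
[[703. 371.  35.]
 [696. 229.  35.]
 [456. 387.  35.]
 [453. 248.  35.]]
```

```bash
true
```

```text
(no output)
```

View pics/topc.png

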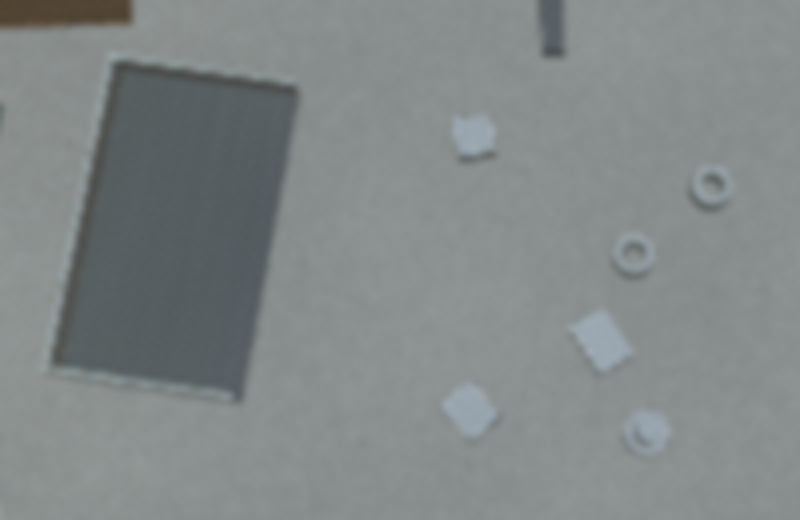

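View pics/scenec.png

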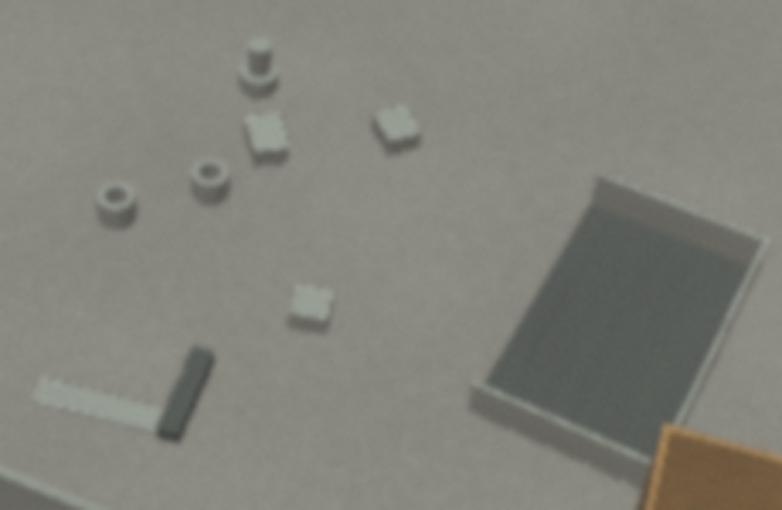

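```bash
cat >> h.py <<'E'
def fine(d,c,h,half=14,f=6,frac=.45,big=False):
    """subpixel blob near pixel c, brighter than local bench -> world contour at height h"""
    c=np.round(c).astype(int); x0,y0=c-half
    g=cv2.cvtColor(d["img"],cv2.COLOR_RGB2GRAY)[y0:y0+2*half,x0:x0+2*half]
    G=cv2.resize(g,None,fx=f,fy=f,interpolation=cv2.INTER_CUBIC).astype(float)
    bg=np.median(G); hi=np.percentile(G,97); m=(G>bg+frac*(hi-bg)).astype(np.uint8)
    n,l,st,ct=cv2.connectedComponentsWithStats(m)
    q=[(np.hypot(*(ct[i]-half*f)),i) for i in range(1,n) if st[i,4]>f*f*8]; i=min(q)[1]
    cs,_=cv2.findContours((l==i).astype(np.uint8),cv2.RETR_EXTERNAL,cv2.CHAIN_APPROX_NONE)
    k=max(cs,key=len)[:,0].astype(float); k=(k+.5)/f-.5+[x0,y0]
    w=cast(d,k,h)[:,:2]
    return (ct[i]+.5)/f-.5+[x0,y0], w, cv2.minAreaRect(w.astype(np.float32))
E
python3 - <<'E'
from h import *
d=snap("top"); e=snap("scene")
cr=lambda p,o,s:np.array(p)/s+o
for nm,p,q,h in [("far",(473,134),(312,300),20),("mid",(601,338),(267,130),20),("near",(470,409),(396,122),20),("bush1",(634,254),(210,176),26),("bush2",(711,187),(115,200),26),("shaft",(646,431),(259,70),20)]:
    c,w,r=fine(d,cr(p,[180,145],4),h); print(nm,"top",c.round(1),np.round(r[0]),np.round(r[1],1),round(r[2],1))
    try:
        c,w,r=fine(e,cr(q,[250,150],3.4),h); print("   scene",c.round(1),np.round(r[0]),np.round(r[1],1),round(r[2],1))
    except Exception as x: print(x)
# tray top rim corners
P=[cr(p,[180,145],4) for p in [(112,58),(299,88),(50,368),(240,402)]]
print("tray top",cast(d,P,35).round())
P=[cr(p,[250,150],3.4) for p in [(598,178),(765,240),(474,386),(655,462)]]
print("tray scene",cast(e,P,35).round())
E
```

```text
far top [297.9 177.9] [667.  92.] [29.4 33.6] 8.6
   scene [341.1 237.8] [664.  93.] [30.4 30.6] 12.3
mid top [329.9 229.3] [514. -14.] [42.4 30.3] 36.6
   scene [328.1 187.9] [511. -14.] [42.7 30.3] 35.0
near top [296.9 246.7] [456.  80.] [37.1 31.1] 41.7
   scene [366.5 185.2] [452.  81.] [35.5 28.4] 43.6
bush1 top [338.4 206.8] [582. -35.] [29.7 31.7] 2.7
   scene [311.2 198.5] [576. -36.] [29.8 32.4] 20.2
bush2 top [357.9 189.9] [639. -93.] [30.5 30.2] 27.0
   scene [283.4 205.3] [634. -93.] [31.7 33.1] 0.6
shaft top [342.2 251.4] [449. -54.] [32.9 28.1] 48.3
   scene [320.9 169.7] [450. -65.] [20.  8.] 33.9
tray top [[704. 371.  35.]
 [689. 226.  35.]
 [465. 389.  35.]
 [448. 247.  35.]]
tray scene [[458. 258.  35.]
 [466. 397.  35.]
 [699. 237.  35.]
 [707. 374.  35.]]
```

```bash
cat >> h.py <<'E'
from scipy.spatial.transform import Rotation as Ro
O=np.array([579.,311.]); E=np.array([.9963,-.0855]); U=np.array([.0855,.9963])
def own(p): d=np.asarray(p)[...,:2]-O; return np.stack([d@E,d@U],-1)
def wor(p): p=np.asarray(p,float); return O+p[...,:1]*E+p[...,1:2]*U
def pose():
    s=robot.get_state(); q=s["tool_rot"]; R=Ro.from_quat([q[1],q[2],q[3],q[0]]).as_matrix()
    return s,R
def plan(p,z,push=None):
    """tool shift to world xy p and TCP height z; turn about tool y so that +-x or so faces push angle (deg, world)"""
    s,R=pose(); print("t",round(s["clock"],2),"tcp",s["ee_pos"].round(1),"own",own(s["ee_pos"]).round(1),"x ang",round(np.degrees(np.arctan2(R[1,0],R[0,0])),1),"z ang",round(np.degrees(np.arctan2(R[1,2],R[0,2])),1),"yz",R[2,1].round(4),"q",s["joint_pos"].round(2),"F",s["force"].round(1))
    d=np.r_[p,z]-s["ee_pos"]
    print("  world d",d.round(1),"tool d",(R.T@d).round(1))
E
python3 - <<'E'
from h import *
for n,p in dict(A=(665.5,92.5),B=(454,80.5),C=(512.5,-14),b1=(580,-36),b2=(637,-93),sh=(449,-56)).items(): print(n,own(p).round(1))
def st(a,b,back):
    a=np.array(a,float);b=np.array(b,float);u=(b-a)/np.linalg.norm(b-a); w0=wor(a-u*back);w1=wor(b)
    du=w1-w0; print("start",w0.round(1),"pushang",np.degrees(np.arctan2(du[1],du[0])).round(1),"dist",np.linalg.norm(b-a).round(1)); return w0
a=st(own((665.5,92.5)),(65,20),60); st(own((454,80.5)),(-65,20),60); st(own((512.5,-14)),(0,20),55)
plan(a,180)
E
```

```text
A [ 104.9 -210.3]
B [-104.8 -240.3]
C [ -38.5 -329.5]
b1 [  30.7 -345.6]
b2 [  92.3 -397.5]
sh [ -98.1 -376.8]
start [670.6  32.7] pushang 94.9 dist 233.7
start [439.9  22.2] pushang 76.4 dist 263.4
start [501.8 -67.9] pushang 78.8 dist 351.6
t 0.3 tcp [ 232.  -470.9  303.7] own [-278.9 -808.7] x ang -153.8 z ang -63.8 yz -1.0 q [-1.27  0.26 -0.05  1.26 -0.    1.42] F [ 0.6 -0.4  1.1]
  world d [ 438.6  503.6 -123.7] tool d [-616.1  123.8 -257.8]
```

```bash
python3 -m crank '[[-0.041,0,-0.017,0,-8.59,0,0.014],[-0.043,0,-0.011,0,-8.59,0,0.014],[-0.045,0,-0.004,0,-8.59,0,0.014],[-0.045,0,0.002,0,-8.59,0,0.014],[-0.044,0,0.009,0,-8.59,0,0.014],[-0.042,0,0.015,0,-8.59,0,0.014],[-0.039,0,0.022,0,-8.59,0,0.014],[-0.036,0,0.027,0,-8.59,0,0.014]]'; python3 -c "
from h import *
plan((670.6,32.7),180)"
```

```text
clock: 1.1
ee_pos: [470.4, -193.0, 303.1]
tool_rot: [-0.522, 0.522, -0.477, 0.477]
force: [0.5, -0.9, 0.2]
opening: 0.164
t 1.1 tcp [ 470.4 -193.   303.1] own [ -65.1 -511.4] x ang -84.9 z ang 5.1 yz -1.0 q [-0.55  0.23 -0.09  1.25 -0.    0.93] F [ 0.5 -0.9  0.2]
  world d [ 200.2  225.7 -123.1] tool d [-207.   123.   219.6]
```

```bash
python3 -m crank '[[-0.029,0.010,0.031,0,0,0,0.014],[-0.029,0.012,0.031,0,0,0,0.014],[-0.030,0.014,0.031,0,0,0,0.014],[-0.030,0.014,0.032,0,0,0,0.014],[-0.030,0.014,0.032,0,0,0,0.014],[-0.030,0.014,0.032,0,0,0,0.014],[-0.030,0.014,0.032,0,0,0,0.014]]'; python3 -c "
from h import *
plan((670.6,32.7),80)
d=snap('top','top1');c=cv2.resize(d['img'][120:290,170:410],None,fx=3.3,fy=3.3);cv2.imwrite('pics/top1c.png',c[:,:,::-1]);d=snap('wrist','w1')"
```

```text
clock: 1.8
ee_pos: [678.5, 47.0, 209.8]
tool_rot: [0.524, -0.523, 0.473, -0.477]
force: [0.5, -1.4, 0.2]
opening: 0.164
t 1.8 tcp [678.5  47.  209.8] own [ 121.7 -254.5] x ang -84.4 z ang 5.6 yz -1.0 q [-0.05  0.56  0.19  1.19 -0.    1.42] F [ 0.5 -1.4  0.2]
  world d [  -7.9  -14.3 -129.8] tool d [ 13.  129.8  -9.8]
```

View pics/w1.png

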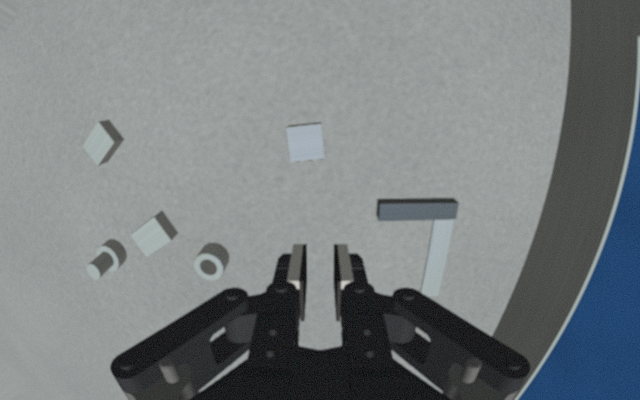

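View pics/top1c.png

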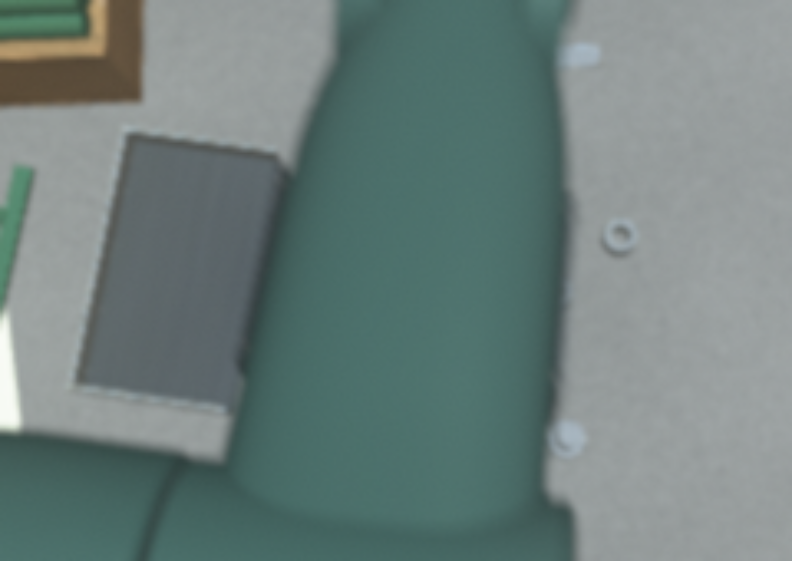

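The wrist view shows A ahead of the fingers at (305,142), squarely aligned. The square is off to the right at (417,210), and the bushing at (208,265) and the shaft are well off to the left.

```bash
python3 -m crank '[[0.007,0.035,-0.005,0,0,0,0.014],[0.006,0.040,-0.005,0,0.4,0,0.014],[0,0.030,0,0,0,0,0.014],[0,0.015,0,0,0,0,0.014],[0,0.006,0,0,0,0,0.014]]'; python3 -c "
from h import *
plan((670.6,32.7),80); print(robot.tip_extent)
d=snap('scene','s2');c=cv2.resize(d['img'][150:300,250:480],None,fx=3.4,fy=3.4);cv2.imwrite('pics/s2c.png',c[:,:,::-1]);d=snap('wrist','w2')"
```

```text
clock: 2.4
ee_pos: [670.8, 34.4, 77.8]
tool_rot: [0.524, -0.523, 0.474, -0.477]
force: [0.2, 0.1, 0.9]
opening: 0.164
t 2.4 tcp [670.8  34.4  77.8] own [ 115.1 -267.7] x ang -84.5 z ang 5.5 yz -1.0 q [-0.07  0.64 -0.05  0.88 -0.    1.41] F [0.2 0.1 0.9]
  world d [-0.2 -1.7  2.2] tool d [ 1.7 -2.2 -0.4]
72.6
```

View pics/w2.png

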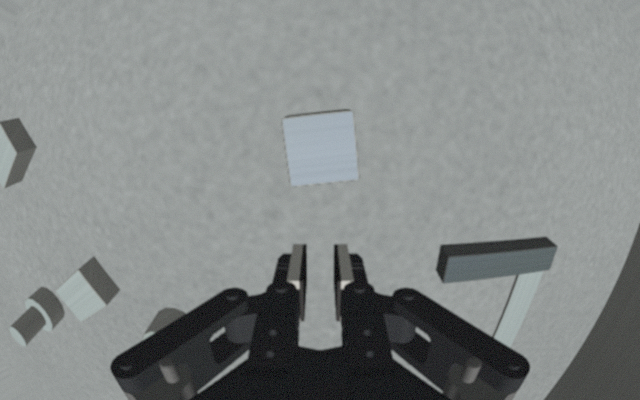

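View pics/s2c.png

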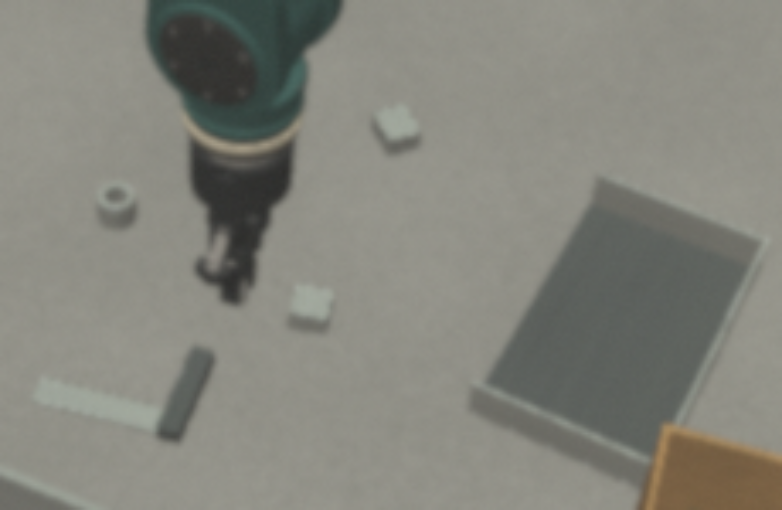

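```bash
python3 -m crank '[[-0.015,0,0,0,0,0,0.014],[-0.015,0,0,0,0,0,0.014],[-0.015,0,0,0,0,0,0.014],[-0.015,0,0,0,0,0,0.014],[-0.018,0,0,0,0,0,0.014],[-0.018,0,0,0,0,0,0.014]]'; python3 -c "
from h import *
plan(wor([66,-6]),79)
d=snap('wrist','w3')"
```

```text
clock: 3.1
ee_pos: [663.1, 136.7, 83.0]
tool_rot: [0.525, -0.521, 0.472, -0.479]
force: [-0.2, -0.8, -0.5]
opening: 0.164
t 3.1 tcp [663.1 136.7  83. ] own [  98.7 -166.5] x ang -84.6 z ang 5.4 yz -0.9999 q [ 0.08  0.64 -0.03  0.89 -0.    1.56] F [-0.2 -0.8 -0.5]
  world d [-18.9 162.7  -4. ] tool d [-163.8    3.3   -3.5]
```

View pics/w3.png

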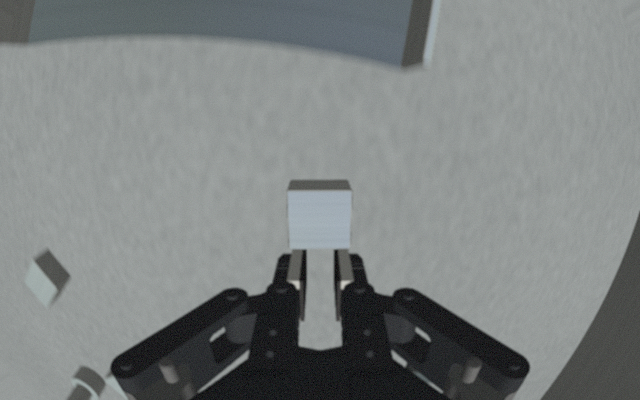

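A is flush on both fingertips at (320,215). The tray's right wall ends at (415,62), clear of its path.

```bash
python3 -m crank '[[-0.019,0.002,-0.001,0,0,0,0.014],[-0.020,0.001,0,0,0,0,0.014],[-0.020,0.001,-0.001,0,0,0,0.014],[-0.020,0.001,0,0,0,0,0.014],[-0.020,0.001,-0.001,0,0,0,0.014],[-0.020,0.001,0,0,0,0,0.014]]'; python3 -c "
from h import *
plan(wor([66,-6]),79)
d=snap('wrist','w4')"
```

```text
clock: 3.75
ee_pos: [647.1, 266.3, 76.2]
tool_rot: [0.526, -0.522, 0.471, -0.479]
force: [0.9, -1.4, 2.0]
opening: 0.164
t 3.75 tcp [647.1 266.3  76.2] own [ 71.7 -38.8] x ang -84.4 z ang 5.6 yz -0.9999 q [ 0.28  0.68  0.03  0.91 -0.01  1.75] F [ 0.9 -1.4  2. ]
  world d [-2.9 33.1  2.8] tool d [-33.2  -2.9   0.4]
```

View pics/w4.png

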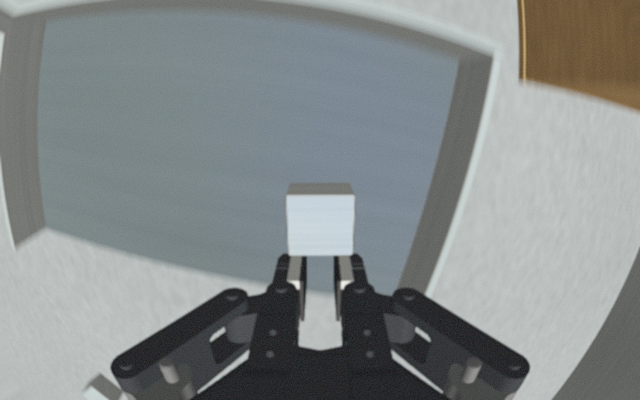

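A has crossed the mouth at (320,222) and is clear of the right wall. I'll push about 36 mm more while slowing down, then back off and lift.

```bash
python3 -m crank '[[-0.014,-0.003,0,0,0,0,0.014],[-0.010,0,0,0,0,0,0.014],[-0.007,0,0,0,0,0,0.014],[-0.004,0,0,0,0,0,0.014],[0,0,0,0,0,0,0.014],[0.010,0,0,0,0,0,0.014],[0.010,-0.035,0,0,0,0,0.014],[0,-0.045,0,0,0,0,0.014]]'; python3 -c "
from h import *
plan([439.9,22.2],150)
d=snap('wrist','w5')"
```

```text
clock: 4.6
ee_pos: [641.0, 285.3, 154.8]
tool_rot: [-0.524, 0.525, -0.472, 0.476]
force: [0.5, 0.4, 0.0]
opening: 0.163
t 4.6 tcp [641.  285.3 154.8] own [ 63.9 -20.3] x ang -84.2 z ang 5.8 yz -1.0 q [ 0.3   0.63  0.16  1.1  -0.01  1.78] F [0.5 0.4 0. ]
  world d [-201.1 -263.1   -4.8] tool d [ 241.6    5.7 -226.4]
```

View pics/w5.png

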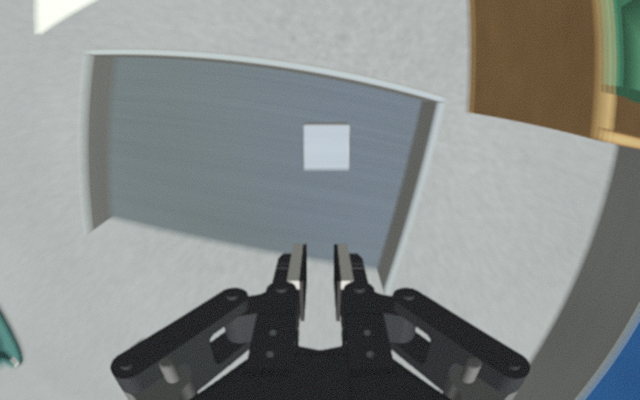

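A is well inside the tray at (327,147). Next is B.

```bash
python3 -m crank '[[0.031,0,-0.029,0,2.43,0,0.014],[0.032,0,-0.027,0,2.43,0,0.014],[0.033,0,-0.026,0,2.43,0,0.014],[0.034,0,-0.025,0,2.43,0,0.014],[0.035,0,-0.023,0,2.43,0,0.014],[0.036,0,-0.022,0,2.43,0,0.014],[0.035,0,-0.019,0,2.43,0,0.014],[0.030,0,-0.015,0,2.43,0,0.014]]'; python3 -c "
from h import *
plan([439.9,22.2],80)
d=snap('wrist','w6')"
```

```text
clock: 5.45
ee_pos: [438.1, 16.3, 161.8]
tool_rot: [-0.439, 0.426, -0.554, 0.565]
force: [0.2, -0.3, 0.6]
opening: 0.166
t 5.45 tcp [438.1  16.3 161.8] own [-115.2 -305.6] x ang -104.6 z ang -14.6 yz -0.9997 q [-0.15  0.2  -0.55  0.8   0.    1.68] F [ 0.2 -0.3  0.6]
  world d [  1.8   5.9 -81.8] tool d [-5.8 81.8 -1.6]
```

View pics/w6.png

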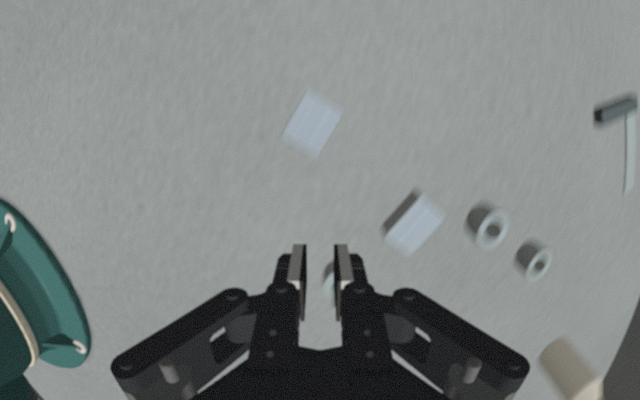

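```bash
cat >> h.py <<'E'
def level():
    s,R=pose(); y=R.T@np.array([0,0,-1.]); v=np.cross([0,1,0],y); print("level turn deg",np.degrees(v).round(2))
E
python3 -m crank '[[-0.002,0.030,-0.001,0,0,0,0.014],[-0.002,0.028,-0.001,0,0,0,0.014],[0,0.015,0,0,0,0,0.014],[0,0.006,0,0,0,0,0.014],[0,0,0,0,0,0,0.014]]'; python3 -c "
from h import *
level();plan(wor([-65,-9]),79)
d=snap('wrist','w7')"
```

```text
clock: 6.0
ee_pos: [434.4, 13.4, 81.6]
tool_rot: [-0.435, 0.422, -0.556, 0.569]
force: [-0.1, 0.3, -0.7]
opening: 0.163
level turn deg [-1.45  0.   -0.19]
t 6.0 tcp [434.4  13.4  81.6] own [-118.6 -308.9] x ang -105.3 z ang -15.3 yz -0.9997 q [-0.16  0.3  -0.69  0.56  0.    1.68] F [-0.1  0.3 -0.7]
  world d [ 79.1 294.2  -2.6] tool d [-304.7    3.6   -1.6]
```

View pics/w7.png

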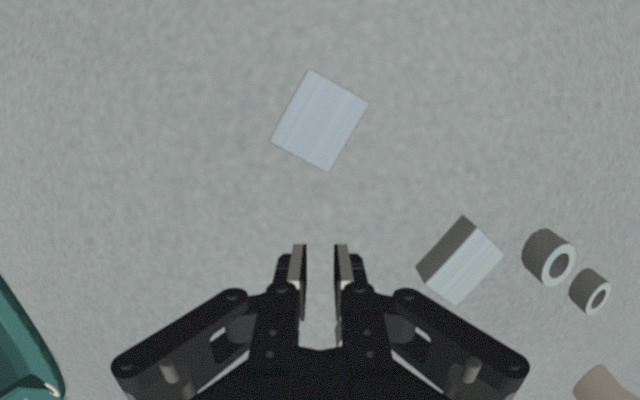

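```bash
python3 -m crank '[[-0.015,0,0,-1.4,0,0,0.014],[-0.015,0,0,0,0,0,0.014],[-0.015,0,0,0,0,0,0.014],[-0.015,0,0,0,0,0,0.014],[-0.015,0,0,0,0,0,0.014],[-0.015,0,0,0,0,0,0.014]]'; python3 -c "
from h import *
level();plan(wor([-65,-9]),79)
d=snap('wrist','w8')"
```

```text
clock: 6.65
ee_pos: [461.6, 101.1, 87.7]
tool_rot: [-0.431, 0.425, -0.561, 0.564]
force: [-0.2, -1.0, -1.1]
opening: 0.166
level turn deg [-0.45  0.   -0.23]
t 6.65 tcp [461.6 101.1  87.7] own [ -99.  -219.2] x ang -105.5 z ang -15.5 yz -1.0 q [ 0.04  0.35 -0.58  0.63  0.    1.88] F [-0.2 -1.  -1.1]
  world d [ 51.9 206.5  -8.7] tool d [-212.8    9.6   -5.2]
```

View pics/w8.png

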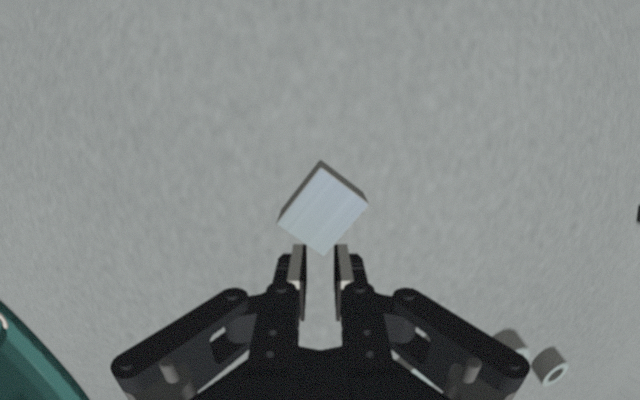

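B is cradled symmetrically on its corner at (322,208). I'll keep pushing and bring the height back down.

```bash
python3 -m crank '[[-0.015,0.004,0,-0.4,0,0,0.014],[-0.017,0.003,-0.001,0,0,0,0.014],[-0.018,0.002,0,0,0,0,0.014],[-0.018,0.001,-0.001,0,0,0,0.014],[-0.018,0.001,0,0,0,0,0.014],[-0.018,0.001,-0.001,0,0,0,0.014]]'; python3 -c "
from h import *
level();plan(wor([-65,-9]),79)
d=snap('wrist','w9')"
```

```text
clock: 7.3
ee_pos: [490.0, 203.9, 81.8]
tool_rot: [-0.431, 0.425, -0.561, 0.565]
force: [-0.7, -2.4, 2.5]
opening: 0.164
level turn deg [-0.54  0.   -0.22]
t 7.3 tcp [490.  203.9  81.8] own [ -79.5 -114.3] x ang -105.5 z ang -15.5 yz -0.9999 q [ 0.24  0.44 -0.44  0.68 -0.    2.08] F [-0.7 -2.4  2.5]
  world d [ 23.5 103.7  -2.8] tool d [-106.2    3.1   -5.2]
```

View pics/w9.png

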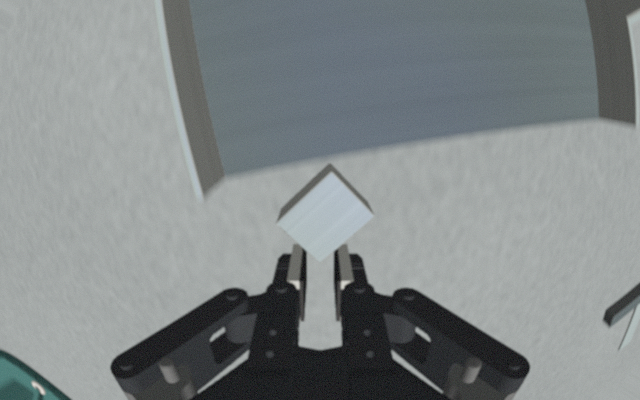

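B is at (326,213), at the mouth and well right of the left wall's end at (205,190).

```bash
python3 -m crank '[[-0.018,0.001,0,0,0,0,0.014],[-0.018,0.001,-0.001,0,0,0,0.014],[-0.018,0.001,0,0,0,0,0.014],[-0.018,0,-0.001,0,0,0,0.014],[-0.012,0,0,0,0,0,0.014],[-0.007,0,0,0,0,0,0.014],[-0.003,0,0,0,0,0,0.014],[0,0,0,0,0,0,0.014]]'; python3 -c "
from h import *
level();plan(wor([-65,-9]),79)
d=snap('wrist','w10')"
```

```text
clock: 8.15
ee_pos: [515.5, 299.4, 82.0]
tool_rot: [-0.432, 0.424, -0.56, 0.565]
force: [-0.3, 0.1, -0.3]
opening: 0.165
level turn deg [-0.72  0.   -0.29]
t 8.15 tcp [515.5 299.4  82. ] own [-62.2 -17. ] x ang -105.4 z ang -15.4 yz -0.9999 q [ 0.39  0.52 -0.27  0.76 -0.    2.23] F [-0.3  0.1 -0.3]
  world d [-2.1  8.2 -3. ] tool d [-7.4  3.  -4.2]
```

View pics/w10.png

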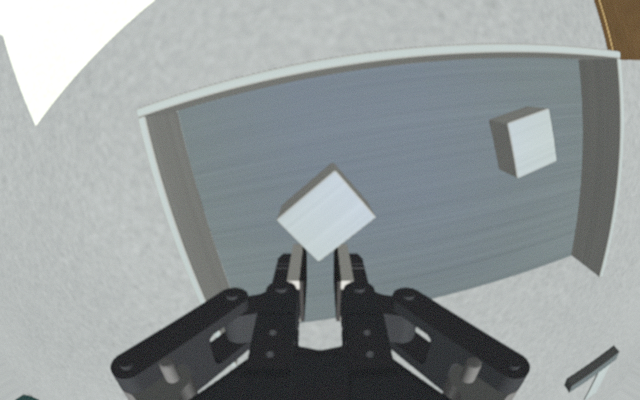

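B is well inside at (326,212) and A is still in place at (530,145). I'll back off and lift, then move to C.

```bash
python3 -m crank '[[0.015,0,0,0,0,0,0.014],[0.015,-0.020,0,0,0,0,0.014],[0.015,-0.045,0,0,0,0,0.014],[0.040,-0.010,0,-0.7,0,-0.3,0.008]]'; python3 -c "
from h import *
level();c=own((512.5,-14));t=np.array([8,10.]);u=(t-c)/np.linalg.norm(t-c);w=wor(c-52*u);wd=wor(t)-w;print(w,np.degrees(np.arctan2(wd[1],wd[0])))
plan(w,160)
s=own((449,-56));n=np.array([u[1],-u[0]]);print('lateral shaft',(s-c)@n,(s-c)@u)
d=snap('top','t11');c=cv2.resize(d['img'][120:290,170:410],None,fx=3.3,fy=3.3);cv2.imwrite('pics/t11c.png',c[:,:,::-1])"
```

```text
clock: 8.6
ee_pos: [489.7, 213.3, 156.7]
tool_rot: [0.428, -0.43, 0.562, -0.562]
force: [1.4, -0.4, -0.6]
opening: 0.096
level turn deg [ 0.15 -0.    0.14]
[501.07451748 -64.70137908] 77.30116040598698
t 8.6 tcp [489.7 213.3 156.7] own [ -80.6 -104.9] x ang -105.3 z ang -15.3 yz -1.0 q [ 0.26  0.37 -0.31  0.89 -0.    2.1 ] F [ 1.4 -0.4 -0.6]
  world d [  11.4 -278.     3.3] tool d [265.1  -2.8  84.5]
lateral shaft -52.71201074125583 -54.92952813231448
```

View pics/t11c.png

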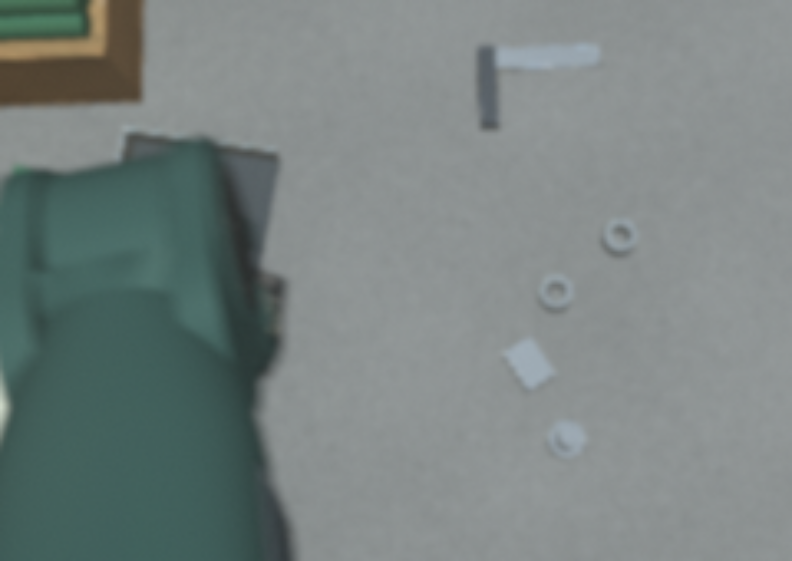

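```bash
python3 -m crank '[[0.038,0,0.012,0,-0.4,0,0.003],[0.038,0,0.012,0,-0.4,0,0.003],[0.038,0,0.012,0,-0.4,0,0.003],[0.038,0,0.012,0,-0.4,0,0.003],[0.038,0,0.012,0,-0.4,0,0.003],[0.038,0,0.012,0,-0.4,0,0.003],[0.033,0,0.010,0,0,0,0.003],[0,0,0,0,0,0,0.003]]'; python3 -c "
from h import *
level()
plan([501.1,-64.7],80)
d=snap('wrist','w12')"
```

```text
clock: 9.45
ee_pos: [494.2, -83.5, 158.3]
tool_rot: [-0.436, 0.442, -0.554, 0.555]
force: [-0.7, 1.0, 0.7]
opening: 0.034
level turn deg [ 0.26 -0.    0.38]
t 9.45 tcp [494.2 -83.5 158.3] own [ -50.8 -400.3] x ang -103.3 z ang -13.3 yz -1.0 q [-0.33  0.32 -0.39  0.87 -0.01  1.48] F [-0.7  1.   0.7]
  world d [  6.9  18.8 -78.3] tool d [-20.4  78.1   2.7]
```

View pics/w12.png

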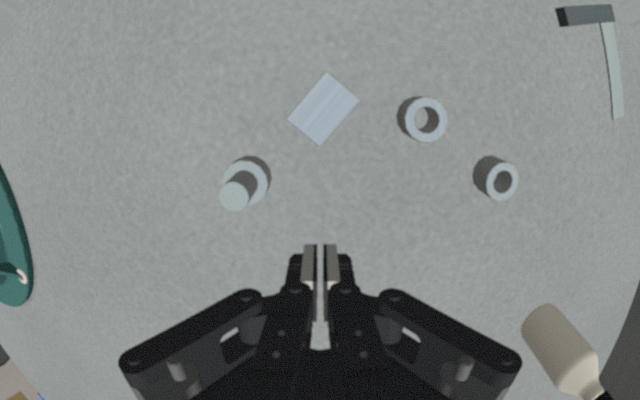

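C is at (323,108), centred ahead. The shaft's foot is at (246,178), close to where the gripper's left link will come down. I'll measure how low the links reach before descending.

```bash
python3 - <<'E'
from h import *
d=snap("wrist"); s,R=pose(); K=d["intrinsics"]; print(K)
Rc=cv2.Rodrigues(d["rvec"])[0]; C=-Rc.T@np.ravel(d["tvec"])
print("cam in tool",(R.T@(C-s["ee_pos"])).round(1), "axis",(R.T@Rc[2]).round(2))
def ray(p):
    v=(np.array(p)-[K[0,2],K[1,2]])/K[0,0]; r=np.hypot(*v); th=r
    return Rc.T@np.r_[v/r*np.sin(th),np.cos(th)]
for p in [(302,246),(338,246),(291,260),(245,292),(262,300),(122,362),(130,372),(292,320)]:
    w=ray(p); ct=R.T@(C-s["ee_pos"]); wt=R.T@w
    for px in (0,-10):
        k=(px-ct[0])/wt[0]; print(p,px,(ct+wt*k).round(1),end=" ")
    print()
for nm,p,h in [("shaft top",(235,195),50),("C",(323,108),20),("bush",(426,119),26)]:
    w=ray(p); k=(h-C[2])/w[2]; q=C+w*k; print(nm,q.round(1),"tool",(R.T@(q-s["ee_pos"])).round(1))
E
```

```text
[[309.70691629   0.         319.76135828]
 [  0.         309.70691629 198.00167502]
 [  0.           0.           1.        ]]
cam in tool [-79.3 -69.7  -0.4] axis [ 0.32  0.95 -0.  ]
(302, 246) 0 [  0.   83.2 -10.5] (302, 246) -10 [-10.   63.9  -9.2] 
(338, 246) 0 [ 0.  83.1  9.5] (338, 246) -10 [-10.   63.9   8.2] 
(291, 260) 0 [  0.   67.5 -15.3] (291, 260) -10 [-10.   50.2 -13.4] 
(245, 292) 0 [  0.   38.4 -33.1] (245, 292) -10 [-10.   24.8 -28.9] 
(262, 300) 0 [  0.   33.2 -24.6] (262, 300) -10 [-10.   20.2 -21.6] 
(122, 362) 0 [  0.  -10.8 -68.7] (122, 362) -10 [-10.  -18.3 -60.1] 
(130, 372) 0 [  0.  -14.3 -63.4] (130, 372) -10 [-10.  -21.3 -55.4] 
(292, 320) 0 [  0.   21.  -11.1] (292, 320) -10 [-10.    9.6  -9.8] 
shaft top [446.2 -47.9  50. ] tool [-21.6 108.4 -53.2]
C [510.9 -11.   20. ] tool [-72.5 137.8   1.6]
bush [576.9 -31.5  26. ] tool [-67.5 131.4  70.5]
```

The links stay about 8–10 mm clear of the shaft. To add margin I'll go down about 5 mm to the right and a little higher, then re-centre once past it.

```bash
python3 -m crank '[[-0.012,0,0.004,0,0,0,0.003],[-0.012,0.015,0.003,0,0,0,0.003],[0,0.020,0,0,0,0,0.003],[0,0.015,0,0,0,0,0.003],[0,0.012,0,0,0,0,0.003],[0,0.005,0,0,0,0,0.003],[0,0,0,0,0,0,0.003]]'; python3 -c "
from h import *
level()
plan([501.1,-64.7],84)
d=snap('wrist','w13')"
```

```text
clock: 10.25
ee_pos: [505.8, -47.9, 89.2]
tool_rot: [0.44, -0.444, 0.553, -0.551]
force: [0.8, 0.8, -0.6]
opening: 0.035
level turn deg [ 0.31 -0.    0.23]
t 10.25 tcp [505.8 -47.9  89.2] own [ -42.3 -363.8] x ang -102.7 z ang -12.7 yz -1.0 q [-0.25  0.4  -0.48  0.7  -0.    1.54] F [ 0.8  0.8 -0.6]
  world d [ -4.7 -16.8  -5.2] tool d [17.4  5.3 -0.9]
```

View pics/w13.png

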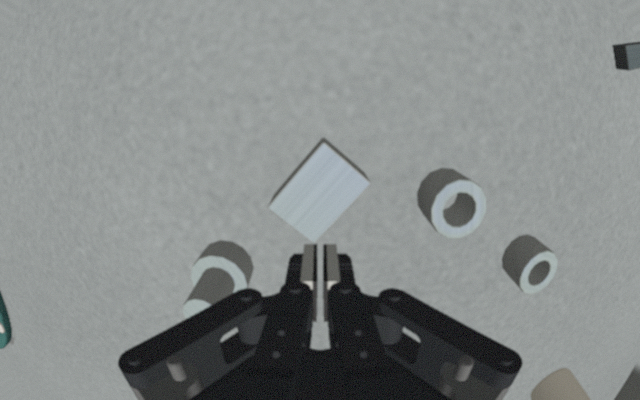

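C is centred just ahead of the fingers at (319,190) with no contact. I'll open the gap, come down 6 mm while backing off slightly, then push.

```bash
python3 -m crank '[[0.004,0.003,0.001,0,0,0,0.014],[0,0.003,0,0,0,0,0.014],[0,0.001,0,0,0,0,0.014],[-0.010,0,0,0,0,0,0.014],[-0.015,0,0,0,0,0,0.014],[-0.015,0.001,0,0,0,0,0.014]]'; python3 -c "
from h import *
level()
plan(wor([8,-20]),80)
d=snap('wrist','w14')"
```

```text
clock: 10.9
ee_pos: [515.9, -12.7, 82.7]
tool_rot: [-0.439, 0.443, -0.552, 0.553]
force: [-0.5, -1.6, 0.4]
opening: 0.162
level turn deg [ 0.12 -0.    0.28]
t 10.9 tcp [515.9 -12.7  82.7] own [ -35.2 -327.9] x ang -102.8 z ang -12.8 yz -1.0 q [-0.18  0.42 -0.47  0.68 -0.    1.61] F [-0.5 -1.6  0.4]
  world d [ 69.4 303.1  -2.7] tool d [-3.109e+02  1.200e+00  3.000e-01]
```

View pics/w14.png

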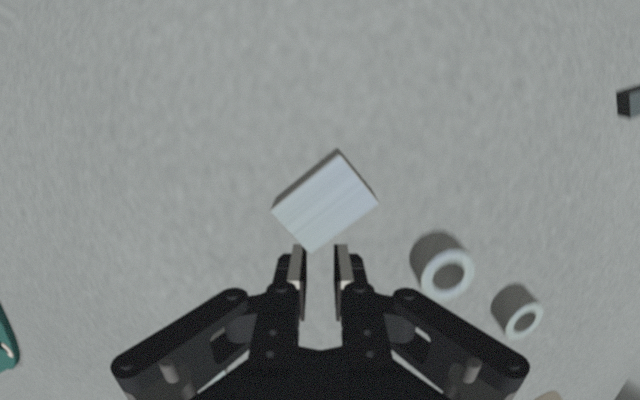

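C is cradled at (325,200). The shaft and bushing haven't moved and are being left behind.

```bash
python3 -m crank '[[-0.016,0.001,0,0,0,0,0.014],[-0.018,0.001,0,0,0,0,0.014],[-0.018,0.001,0,0,0,0,0.014],[-0.018,0.001,0,0,0,0,0.014],[-0.018,0.001,0,0,0,0,0.014],[-0.018,0.001,0,0,0,0,0.014]]'; python3 -c "
from h import *
level()
plan(wor([8,-20]),80)
d=snap('wrist','w15')"
```

```text
clock: 11.55
ee_pos: [540.7, 95.5, 77.3]
tool_rot: [-0.439, 0.443, -0.551, 0.555]
force: [-0.4, -2.3, 2.6]
opening: 0.163
level turn deg [-0.02  0.    0.43]
t 11.55 tcp [540.7  95.5  77.3] own [ -19.7 -217.9] x ang -102.9 z ang -12.9 yz -1.0 q [ 0.03  0.47 -0.39  0.71 -0.01  1.83] F [-0.4 -2.3  2.6]
  world d [ 44.6 194.9   2.7] tool d [-1.999e+02 -4.200e+00 -1.000e-01]
```

View pics/w15.png

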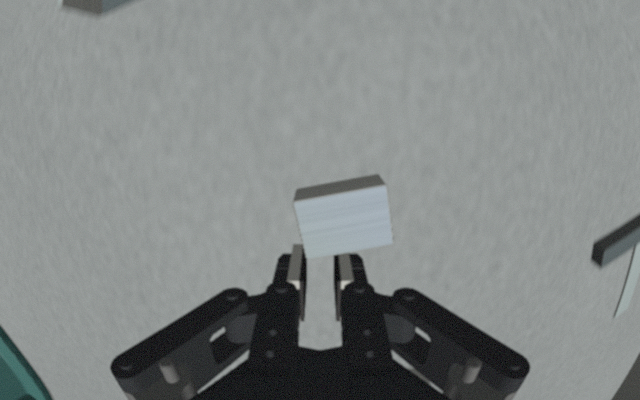

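C has turned nearly flush but sits off centre to the right, at (345,222). I'll back off, re-centre and continue.

```bash
python3 -m crank '[[0.010,0,0,0,0,0,0.014],[0.004,-0.003,0.007,0,0,0,0.014],[0,0,0.006,0,-3,0,0.014],[0,0,0,0,-3,0,0.014],[0,0,0,0,0,0,0.014]]'; python3 -c "
from h import *
level()
plan(wor([4,-12]),80)
d=snap('wrist','w16')"
```

```text
clock: 12.1
ee_pos: [551.6, 77.2, 81.4]
tool_rot: [-0.468, 0.472, -0.527, 0.53]
force: [-0.8, -0.6, -0.4]
opening: 0.16
level turn deg [-0.02  0.    0.36]
t 12.1 tcp [551.6  77.2  81.4] own [  -7.3 -235.3] x ang -96.7 z ang -6.7 yz -1.0 q [-0.    0.48 -0.36  0.73 -0.01  1.68] F [-0.8 -0.6 -0.4]
  world d [ 30.4 221.5  -1.4] tool d [-2.235e+02 -1.000e-01  4.400e+00]
```

View pics/w16.png

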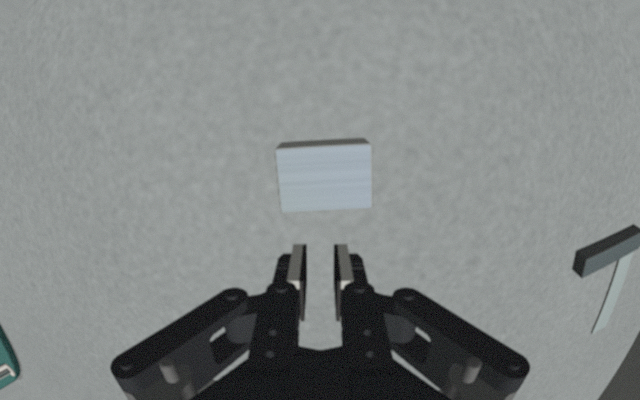

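C is now centred and square at (325,177), so I'll push straight in.

```bash
python3 -m crank '[[-0.012,0.001,0.002,0,0,0,0.014],[-0.012,0,0,0,0,0,0.014],[-0.014,0,0,0,0,0,0.014],[-0.016,0,0,0,0,0,0.014],[-0.018,0,0.001,0,0,0,0.014],[-0.018,0.001,0,0,0,0,0.014],[-0.018,0.001,0.001,0,0,0,0.014],[-0.018,0.001,0,0,0,0,0.014]]'; python3 -c "
from h import *
level()
plan(wor([4,-12]),80)
d=snap('wrist','w17')"
```

```text
clock: 12.95
ee_pos: [572.0, 210.4, 77.1]
tool_rot: [-0.466, 0.47, -0.528, 0.533]
force: [-0.6, -2.5, 2.1]
opening: 0.159
level turn deg [-0.1  0.   0.5]
t 12.95 tcp [572.  210.4  77.1] own [   1.6 -100.9] x ang -97.2 z ang -7.2 yz -1.0 q [ 0.22  0.56 -0.23  0.79 -0.01  1.92] F [-0.6 -2.5  2.1]
  world d [10.  88.3  2.9] tool d [-88.9  -3.7  -1.1]
```

View pics/w17.png

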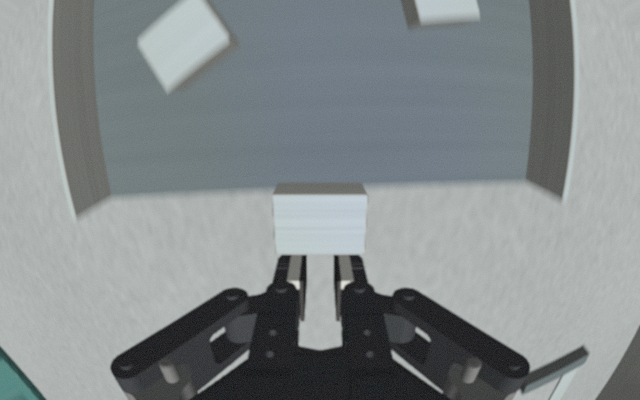

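C is square at the mouth at (320,218), with B (up to column 232) and A (from column 405) well clear on either side. One last push of about 85 mm.

```bash
python3 -m crank '[[-0.016,-0.001,0,0,0,0,0.014],[-0.016,-0.001,0,0,0,0,0.014],[-0.016,0,0,0,0,0,0.014],[-0.014,0,0,0,0,0,0.014],[-0.012,0,0,0,0,0,0.014],[-0.008,0,0,0,0,0,0.014],[-0.004,0,0,0,0,0,0.014],[0,0,0,0,0,0,0.014]]'; python3 -c "
from h import *
level()
plan(wor([4,-12]),80)
d=snap('wrist','w18')"
```

```text
clock: 13.8
ee_pos: [581.9, 307.4, 77.6]
tool_rot: [-0.467, 0.471, -0.527, 0.532]
force: [0.9, -0.2, 0.3]
opening: 0.163
level turn deg [-0.06  0.    0.51]
t 13.8 tcp [581.9 307.4  77.6] own [ 3.2 -3.3] x ang -96.9 z ang -6.9 yz -1.0 q [ 0.36  0.63 -0.08  0.87 -0.01  2.06] F [ 0.9 -0.2  0.3]
  world d [ 0.  -8.7  2.4] tool d [ 8.6 -2.3  1.1]
```

View pics/w18.png

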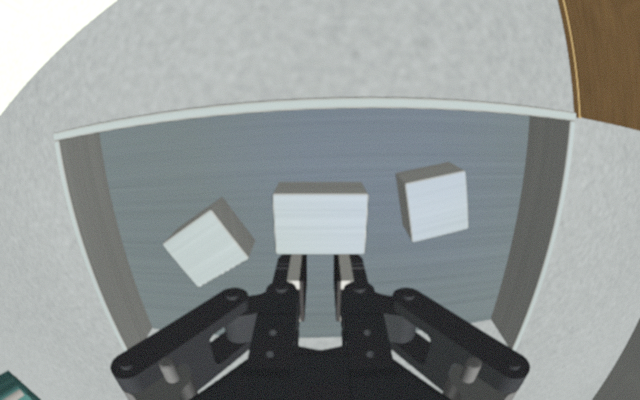

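All three are inside. I'll retreat, then check against the start.

```bash
python3 -m crank '[[0.012,0,0,0,0,0,0.014],[0.015,-0.015,0,0,0,0,0.014],[0.015,-0.045,0,0,0,0,0.014],[0,-0.045,0,0,0,0,0.014],[0.020,-0.030,-0.035,0,0,0,0.014],[0.015,0,-0.045,0,0,0,0.014],[0.015,0,-0.045,0,0,0,0.014],[0.015,0,-0.045,0,0,0,0.014]]'; python3 -m crank '[[0.045,0,-0.010,0,0,0,0.014],[0.045,0,-0.010,0,0,0,0.014],[0.045,0,-0.010,0,0,0,0.014],[0.045,0,-0.010,0,0,0,0.014],[0.045,0,0,0,0,0,0.014],[0.045,0,0,0,0,0,0.014],[0.045,0,0,0,0,0,0.014],[0.02,0,0,0,0,0,0.014]]'; python3 -m crank '[[0.045,0,0,0,0,0,0.014],[0.045,0,0,0,0,0,0.014],[0.045,0,0,0,0,0,0.014],[0.02,0,0,0,0,0,0.014],[0,0,0,0,0,0,0.014]]'; python3 -c "
from h import *
d=snap('top','t19');c=cv2.resize(d['img'][120:290,130:380],None,fx=3.2,fy=3.2);cv2.imwrite('pics/t19c.png',c[:,:,::-1])
e=snap('scene','s19');c=cv2.resize(e['img'][130:310,200:500],None,fx=2.6,fy=2.6);cv2.imwrite('pics/s19c.png',c[:,:,::-1])
a=cv2.imread('pics/top0.png');b=cv2.imread('pics/t19.png');f=np.abs(a.astype(int)-b).max(2);m=(f>14).astype(np.uint8)
n,l,st,ct=cv2.connectedComponentsWithStats(m)
print([(ct[i].round(),st[i,4]) for i in range(1,n) if st[i,4]>5])
a=cv2.imread('pics/scene0.png');b=cv2.imread('pics/s19.png');f=np.abs(a.astype(int)-b).max(2);m=(f>14).astype(np.uint8)
n,l,st,ct=cv2.connectedComponentsWithStats(m)
print([(ct[i].round(),st[i,4]) for i in range(1,n) if st[i,4]>5])"
```

```text
clock: 14.65
ee_pos: [400.0, 211.7, 221.5]
tool_rot: [-0.466, 0.467, -0.528, 0.535]
force: [-0.1, 0.9, 0.7]
opening: 0.161
clock: 15.45
ee_pos: [304.8, -111.5, 229.4]
tool_rot: [-0.468, 0.465, -0.525, 0.538]
force: [0.3, -0.9, -0.1]
opening: 0.165
clock: 15.95
ee_pos: [275.9, -274.5, 235.0]
tool_rot: [-0.465, 0.463, -0.524, 0.543]
force: [0.1, 0.4, 0.7]
opening: 0.162
[(array([298., 179.]), np.int32(102)), (array([220., 181.]), np.int32(106)), (array([218., 199.]), np.int32(168)), (array([219., 218.]), np.int32(150)), (array([330., 229.]), np.int32(137)), (array([297., 247.]), np.int32(112)), (array([416., 357.]), np.int32(32972)), (array([289., 395.]), np.int32(103))]
[(array([232.,  14.]), np.int32(1150)), (array([282.,  37.]), np.int32(2021)), (array([371.,  59.]), np.int32(3447)), (array([435.,  59.]), np.int32(5015)), (array([285.,  16.]), np.int32(18)), (array([393.,  29.]), np.int32(72)), (array([395.,  55.]), np.int32(102)), (array([383.,  62.]), np.int32(39)), (array([390.,  58.]), np.int32(9)), (array([392.,  77.]), np.int32(49)), (array([388.,  75.]), np.int32(7)), (array([404.,  82.]), np.int32(6)), (array([393.,  92.]), np.int32(40)), (array([391.,  97.]), np.int32(7)), (array([366., 189.]), np.int32(136)), (array([328., 188.]), np.int32(83)), (array([328., 195.]), np.int32(61)), (array([442., 231.]), np.int32(165)), (array([341., 238.]), np.int32(70)), (array([436., 255.]), np.int32(386)), (array([340., 245.]), np.int32(59))]
```

View pics/t19c.png

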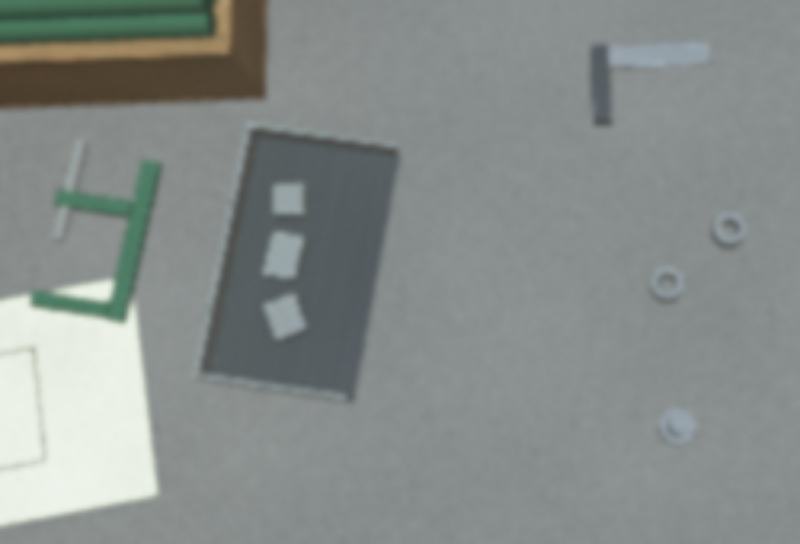

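View pics/s19c.png

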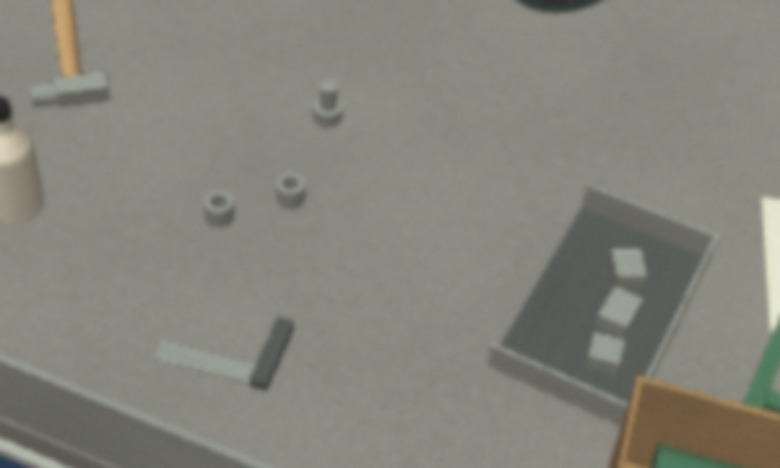

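The differences from the start pictures are only the old and new offcut spots and the arm itself. No bushing, shaft or tool shows any change. The three offcuts lie flat inside the tray at crop positions (289,198), (284,255) and (285,316). Handing in.

```bash
python3 -c "
from workcell import robot
print(robot.finish_job(), robot.get_state()['clock'])"
```

```text
the job is handed in; nothing more can be done
the job is handed in; nothing more can be done
```

I swept all three offcuts (A, then B, then C) along the bench through the tray mouth with the nearly closed fingertips. Nothing was lifted or carried. C slid off centre partway, so I backed off, re-centred and carried on.

- **Offcuts:** the final top and scene views show all three lying flat inside the tray, clear of its walls and each other. B lies at an angle because it was pushed on a corner.
- **Everything else:** comparing start and end pictures, only the offcuts and the arm changed. The bushings, shaft and tools showed no movement, though the arm covers part of each view.
- **Limits:** the forces I read after each move stayed under about 4 N, and the clock was about 16 s of the 61 s allowed. I did not log force peaks or joint speeds within a move.
- **Disagreements:** the top and scene cameras differed by up to about 6 mm on positions. The shaft reading from the scene view was about 11 mm off, so I used the top view and checked with the wrist camera before going down beside it.

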